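# Nest the blend cup and half-turn the bayonet lid of a tobacco jar

## Robot

A 7-joint arm with a two-finger parallel gripper is mounted at the origin on the work surface. World frame = base frame: x ahead of the robot, y to its left, z up, the work surface at z = 0. Lengths are in m, angles in rad, forces in N, time in s.
With the tool pointing down it reaches from about 0.425 to 0.875 m from the base axis. Payload 8.4 kg.
Tool frame: the origin (TCP) lies between the finger pads; the fingertips stand ahead of it and the grasp point (between the pads) lies 5 mm behind it (tip_reach is the z of the fingertips in the tool frame, in m); z points along the fingers, x is the direction in which the jaws open and shut, and the axes are right-handed (so a half turn about z gives the same grasp; the last joint's range is limited). The gripper opens to 85 mm and grips with 20 to 120 N. Pads are 22 mm wide; open, the fingers measure 114 mm over their backs; the gripper's body (76 mm by 85 mm) begins 54 mm behind the grasp point. The pads swing forward as they close: fully open they stand 13 mm farther back than shut.
Start: joints at [1.096, 0.333, 0.04, 1.465, -0.013, 1.343, -0.059], TCP at [0.239, -0.605, 0.245] pointing down, gripper open.
Joint ranges: [-2.58, 2.58], [-0.38, 2.09], [-1.3, 1.39], [0.25, 2.4], [-1.5, 4.64], [0.08, 2.09], [-2.65, 2.65]. Speed limits (rad/s): [2.22, 2.22, 2.79, 2.79, 3.14, 3.14, 3.14].

## Interface

Orientations are given as a unit quaternion [w, x, y, z].
In Python, from cell import observe, read_camera, close_job, tip_reach gives the robot as it stands.
- The arm moves only by the tool carry_out, never from a script. Its argument "increments" is a list of rows, each a list of 7 numbers: the shift along the tool's x, y, z in mm, then the turn, a rotation vector about the tool's x, y, z in degrees, then the finger opening in mm, from 0 to 85.4. A call has 1 to 20 rows; each row shifts and turns the commanded pose from where the row before left it, along the tool's axes as they then stand; what a row does not reach is not made up. A row lasts 1/12 s, in which the tool goes at most 41.7 mm and 7.16 degrees, less where a joint would pass 70% of its speed; a pose out of reach is approached as far as the arm can. A call is refused whole if a number of a shift passes 41.7 or a number of a turn 7.16, either way. A call with a gripper value outside its range is refused whole. The fingers move at their own pace and stop on an object; the grip force is fixed at half the most. Time passes only in rows, so rows that do not move let the fingers close. It gives the time, the measured TCP pose, the force and the opening at its end, in the units of the state.
- observe(): the state, without advancing time (a new reading comes with each control period).
- read_camera(name): name is "side" or "top" or "wrist"; returns a dict with "pixels" (480x640x3 uint8, blue, green, red), "z_map" (480x640 float32, m along the optical axis (not along the pixel's ray), 0 where there is no reading), "fx", "fy", "cx", "cy" (pixels), "R" (3x3) and "t" (3): a world point X has camera coordinates R X + t; the wrist camera has in their place "mount" (4x4, takes a point from camera to tool coordinates, whose origin is the TCP and whose axes are the tool frame's). Camera axes: x right, y down, z forward; pixel columns grow to the right and rows downward; lengths in m; the calibration is good to about 2 mm. The wrist camera is an equidistant fisheye: a pixel r from the principal point sees the ray r / f radians off the axis. A picture is of the moment at which its call begins: read the wrist's pose just before it.
- close_job(): hands the job in, once; it reports no verdict.
The state is a dict: "t": time; "qpos": joint angles; "dq": joint speeds; "effort": joint torques, N m; "tcp_pos": TCP position; "tcp_rot": TCP orientation; "ft_force": force on the tool from outside, world axes, zero at the start; "moment": the same for the moment, N m; "opening": finger opening in m.
Only numpy, scipy, OpenCV 4.12 (cv2) and the standard library are available. Lean on these libraries where they do the work, as an engineer would, in place of code of your own. Each camera call takes 0.05 s, during which the arm holds its last target. There are 200 camera calls.

## Task

Nest the copper blend cup upright in the steel liner cup of the blue tobacco jar and let go of it, then lower the brass lid over it with its two lugs through the collar's slots until it is fully home. Turn the lid clockwise (seen from above) to the green mark, half way to the red lock mark, without going on into the lock click, and finish holding it there by its wooden bar: keep the grip closed and do not let go. Leave everything else on the counter and the turntable where it is.

Things in the scene. Friction and masses are not known exactly. Their poses are not given: they have to be found in the camera images.
- jar: Tobacco jar fixed to the counter: blue, brass collar, 116 mm diameter, top at 61.5 mm. Origin: centre of the underside, z up. A steel liner cup stands fixed inside; round it runs a track (floor at 50 mm, outer radius 51 mm). A flange (underside 57.5, top 61.5 mm, inner radius 43 mm) covers the track but for two slots 24 mm wide, centred on the jar's +x and -x axes. Stops block anticlockwise turning.
- jar_liner (a point): Centre of the liner cup's flat inner floor, 8 mm above the jar's origin. The liner has the copper cup's shape, larger: inner diameter 54 mm at the floor, 66 mm at its mouth, 49 mm above the jar's origin.
- jar_slot (a point): White mark on top of the collar at the +x slot, radius 54.5 mm (another white mark lies opposite). Lugs go straight down through the slots, 61.5 to 50 mm, then turn clockwise seen from above under the flange, with 2.5 mm of free height.
- jar_half (a point): Green mark on top of the collar, 45 degrees clockwise of the white mark at point jar_slot (another lies opposite): half way. Up to here the lid turns with light friction only.
- jar_lock (a point): Red mark on top of the collar, 90 degrees clockwise of the white mark (another lies opposite): the lock. Hidden sprung balls begin to resist the lugs at about 55 degrees and click behind them at about 85 degrees.
- cup: Loose copper blend cup, open at the top, about 120 g: 95 mm high, outer diameter 48 mm at the foot, 54 mm at the rim, wall 3 mm. Starts upright on the counter. Origin: centre of the underside, z up. Home in the liner its underside is 8 mm above the jar's origin and its rim 41 mm above the collar, so it can be gripped across its outside near the rim.
- cup_rim (a point): Centre of the cup's mouth, 95 mm above the cup's origin.
- lid: Loose brass bell lid, 250 g, hollow (inner height 61 mm), starts upright. Origin: centre of the lower rim, z up. Skirt 80 mm outer, 72 mm inner diameter, 66 mm high, 68 mm across at the top. Two steel lugs at the lower rim on its +x and -x axes reach radius 48 mm, 16 mm wide, 5 mm high. Half a turn makes no difference. Fully home its origin is 50 mm above the jar's.
- lid_grip (a point): Point to grip on the lid's dark wooden bar: on the lid's axis, 85 mm above the lid's origin. The bar runs along the lid's x axis, in line with the lugs: 58 mm long, 12 mm thick, 66 to 100 mm above the lid's origin; pinch it along the lid's y. It points at the white marks when the lugs are at the slots, at the green marks half way.
- lid_lug (a point): Outer end of the lid's +x lug, 48 mm from the lid's axis, 2.5 mm above the lid's origin.
- amber_jar: Bystander: closed amber glass jar, 52 mm diameter, 85 mm high, on the counter. Origin: centre of the underside.
- tobacco_tin: Bystander: flat green and red tin, 82 x 112 x 27 mm, far on the counter. Origin: centre of the underside.
- turntable: Mahogany turntable, fixed, 310 mm diameter, top at 28 mm, carries four bystanders. Origin: centre of the underside.
- ashtray: Bystander on the turntable: green glass ashtray, 90 mm diameter, 28 mm high. Origin: centre of the underside.
- pipe: Bystander on the turntable: briar pipe with black stem, 44 mm high, 150 mm long. Origin: underside of the bowl; stem along +x.
- snuff_box: Bystander on the turntable: round horn snuff box, 57 mm diameter, 28 mm high. Origin: centre of the underside.
- match_safe: Bystander on the turntable: silvered match safe, 45 x 60 x 14 mm. Origin: centre of the underside.
There are look-alikes about, which are no part of the job. Of the things that look like the cup, the larger one is meant.

How it is judged:
By the outcome, as a careful person would: the job done as asked, in the order asked, and still so for the second after the job is handed in, while the arm keeps its last pose, push and grip.
It also fails if it takes over 61 s, if anything falls off the work surface, if the arm or the gripper's body presses on something with over 40 N, if the wrist force passes 120 N, or if a joint passes its speed limit or range.

## Working session

There is one attempt and no reset: what is moved stays moved. The work goes in short steps, Python scripts to look and compute and a tool call to move; the robot and the scene stay as the last step left them, time stands still between calls to the robot, and variables do not carry over. Pictures are saved under pics/ and viewed, about 8 in all and at most 12, crops included, and the job is handed in when it is done.

Besides the shell and the picture viewer there is one more tool, called after ">>>" as name([rows], argument=value, ...), one row to a line, values as JSON. carry_out: Moves the arm, as the interface text tells. Its arguments: {"type":"object","properties":{"increments":{"type":"array"}},"required":["increments"]}

```bash
mkdir -p pics; cat > h.py <<'E'
import numpy as np, cv2
from cell import observe, read_camera, close_job, tip_reach
from scipy.spatial.transform import Rotation as Ro
def xyz(c):
    v,u=np.mgrid[0:480,0:640]; z=c["z_map"]
    P=np.stack([(u-c["cx"])/c["fx"]*z,(v-c["cy"])/c["fy"]*z,z],-1)
    return (P-c["t"])@c["R"]   # R^T (P - t)
def ray(c,u,v,h):
    d=c["R"].T@np.array([(u-c["cx"])/c["fx"],(v-c["cy"])/c["fy"],1]); o=-c["R"].T@c["t"]
    return o+d*(h-o[2])/d[2]
def proj(c,X):
    p=c["R"]@np.asarray(X)+c["t"]; return c["fx"]*p[0]/p[2]+c["cx"],c["fy"]*p[1]/p[2]+c["cy"]
E
python3 - <<'E'
from h import *
print(observe(),tip_reach)
for n in("top","side"):
    c=read_camera(n); cv2.imwrite(f"pics/{n}0.png",c["pixels"]); np.save(n+"0.npy",c,allow_pickle=True)
    print(n,c["fx"],-c["R"].T@c["t"],c["R"].round(2).tolist())
c=read_camera("wrist");print(c["mount"],c["fx"],c["cx"],c["cy"])
E
```

```text
{'t': 0.0, 'qpos': array([ 1.09578183,  0.33392886,  0.03990512,  1.46630612, -0.01343003,
        1.34330219, -0.05850195]), 'dq': array([ 7.34062244e-04, -1.33984773e-04,  2.67608166e-04,  1.27066868e-04,
       -1.69367132e-04, -2.42876191e-06, -1.17446184e-03]), 'effort': array([ 8.92593084e-05, -6.58547544e+01,  1.36551216e+00, -4.05558729e+01,
        1.69373781e-02,  1.26314705e-02,  8.43585894e-06]), 'tcp_pos': array([ 0.23836938, -0.60423037,  0.24439302]), 'tcp_rot': array([-4.31853967e-04,  8.26733701e-01, -5.62592822e-01, -7.19341912e-04]), 'ft_force': array([-0.16423533,  0.51764006,  0.13715715]), 'moment': array([-0.0110793 ,  0.00254172,  0.01536454]), 'opening': 0.08540087045978728} 0.014
top 590.9335166760213 [ 3.17759931e-01 -4.62153504e-04  1.33595594e+00] [[-0.05, -1.0, -0.0], [-0.98, 0.04, -0.21], [0.21, -0.01, -0.98]]
side 518.0722544208227 [ 0.43409511 -0.82089804  1.03320423] [[0.99, -0.17, -0.01], [-0.14, -0.74, -0.66], [0.1, 0.65, -0.75]]
[[ 9.99999954e-01  6.13110427e-06 -3.02194345e-04 -7.08291528e-04]
 [ 7.92708057e-05  9.59477932e-01  2.81783769e-01 -7.19885513e-02]
 [ 2.91676451e-04 -2.81783780e-01  9.59477887e-01 -1.29019963e-01]
 [ 0.00000000e+00  0.00000000e+00  0.00000000e+00  1.00000000e+00]] 371.64829954431775 319.0126175502458 234.0963056993817
```

View pics/top0.png

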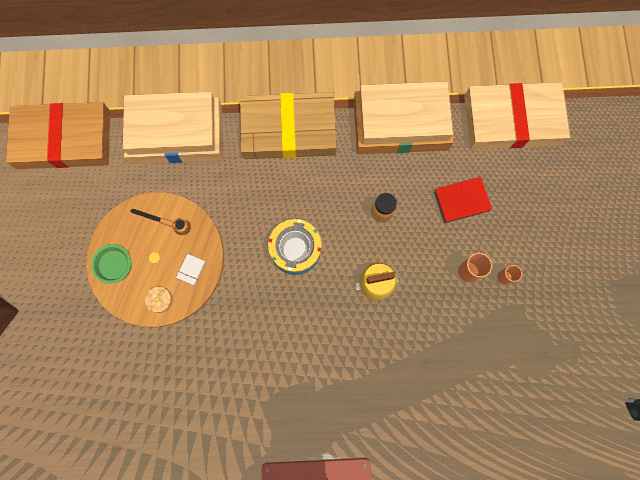

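View pics/side0.png

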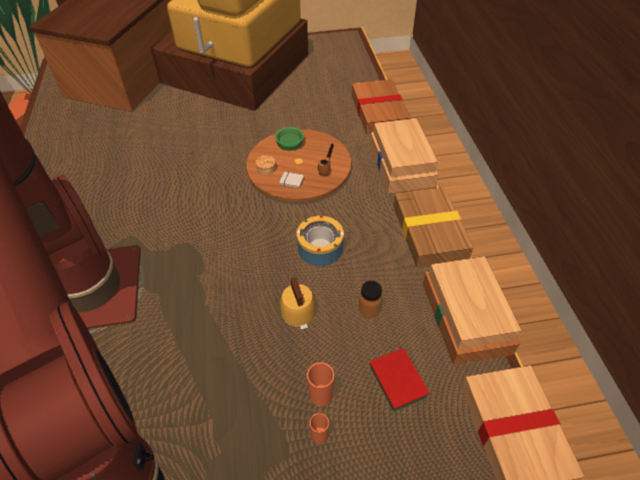

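Top view: the cup candidates are the large copper cup, rim at (480,265), and a small one at (513,273). The larger is meant. The lid is at (378,283) with its bar slightly tilted, and the jar is at (295,246). Bystanders are the amber jar (385,205), the tin (463,199) and the turntable (155,259).

```bash
cat > m.py <<'E'
from h import *
def circ(P): # algebraic circle fit
    A=np.c_[2*P[:,:2],np.ones(len(P))]; s=np.linalg.lstsq(A,(P[:,:2]**2).sum(1),rcond=None)[0]
    return s[0],s[1],np.sqrt(s[2]+s[0]**2+s[1]**2)
def near(X,u,v,z0,z1,c,r):
    q=ray(c,u,v,(z0+z1)/2); m=(np.hypot(X[...,0]-q[0],X[...,1]-q[1])<r)&(X[...,2]>z0)&(X[...,2]<z1)&(c["z_map"]>0); return m
E
python3 - <<'E'
from m import *
for n,px in(("top",dict(cup=(480,265),small=(513,273),lid=(378,283),jar=(295,246))),("side",dict(cup=(320,372),small=(319,422),lid=(297,300),jar=(320,235)))):
    c=np.load(n+"0.npy",allow_pickle=True).item(); X=xyz(c); hsv=cv2.cvtColor(c["pixels"],cv2.COLOR_BGR2HSV)
    for k,(z0,z1) in dict(cup=(.085,.105),small=(.03,.12)).items():
        m=near(X,*px[k],z0,z1,c,.05); P=X[m]; print(n,k,m.sum(),P[:,2].max() if m.any() else 0,(circ(P) if m.sum()>5 else 0),P[:,:2].min(0),P[:,:2].max(0))
    m=near(X,*px["jar"],.057,.066,c,.075); P=X[m]; print(n,"jar",circ(P),np.median(P[:,2]),P.min(0),P.max(0))
    m=near(X,*px["lid"],.092,.108,c,.05);P=X[m]
    if len(P)>5:
        (a,b),(w,h),ang=cv2.minAreaRect((P[:,:2]*1000).astype(np.float32)); _,e=cv2.eigen(np.cov(P[:,:2].T))[1:]
        print(n,"bar",len(P),a,b,w,h,ang,"dir",np.degrees(np.arctan2(e[0,1],e[0,0])),P.mean(0))
    # marks
    col=dict(white=(hsv[...,1]<60)&(hsv[...,2]>170),green=(abs(hsv[...,0].astype(int)-65)<22)&(hsv[...,1]>80),red=((hsv[...,0]<7)|(hsv[...,0]>173))&(hsv[...,1]>150))
    mj=near(X,*px["jar"],.056,.068,c,.075); ml=near(X,*px["lid"],-.002,.02,c,.08)
    for k,v in col.items():
      for lab,mm in(("jar",mj),("lid",ml)):
        if lab=="lid" and k!="white":continue
        N,L,S,C=cv2.connectedComponentsWithStats((v&mm).astype(np.uint8))
        for i in range(1,N):
            if S[i,4]>=3: print(n,lab,k,S[i,4],C[i].round(1),ray(c,*C[i],.0615 if lab=="jar" else .005)[:2].round(4))
t=cv2.imread("pics/top0.png");s=cv2.imread("pics/side0.png")
o=np.vstack([cv2.resize(t[215:310,260:420],(800,475//1),interpolation=2)[:300+175]])
cv2.imwrite("pics/crop1.png",np.vstack([cv2.resize(t[215:310,265:365],(400,380)),]) if 0 else np.hstack([cv2.resize(t[215:305,265:415],(500,300)),cv2.resize(t[235:295,455:515],(300,300))]))
E
```

```text
top cup 158 0.09959808496938496 (np.float64(0.5060996512486251), np.float64(-0.3641589945609817), np.float64(0.02516221517691274)) [ 0.47938996 -0.39145233] [ 0.53259577 -0.33768058]
top small 217 0.0708685564829791 (np.float64(0.4893182035909196), np.float64(-0.44441060209287364), np.float64(0.0169818873311599)) [ 0.47124362 -0.46380516] [ 0.50703897 -0.42616071]
top jar (np.float64(0.574679529584676), np.float64(0.026689774994955173), np.float64(0.05154627337888604)) 0.060762724812100224 [ 0.51766294 -0.03058748  0.05702431] [0.63267467 0.08442391 0.06598759]
top bar 159 490.10302734375 -153.9042205810547 12.731758117675781 57.61930465698242 9.09179973602295 dir 98.80444927370799 [ 0.48978116 -0.15344722  0.09859553]
top jar white 11 [298.7 220.8] [0.6276 0.0145]
top jar white 12 [289.4 268.2] [0.5223 0.0392]
top lid white 4 [397.2 280.2] [ 0.4927 -0.2022]
top lid white 22 [357.4 286.3] [ 0.4831 -0.111 ]
top jar green 6 [314.8 230.8] [ 0.6033 -0.0201]
top jar green 9 [273.7 258.1] [0.5463 0.0728]
top jar red 8 [269.9 239.9] [0.5874 0.0798]
top jar red 6 [318.8 249.2] [ 0.5617 -0.0269]
side cup 215 0.09779930232200179 (np.float64(0.5059781512079838), np.float64(-0.37034586909601985), np.float64(0.02508508141003301)) [ 0.47951403 -0.39632758] [ 0.53210776 -0.3423259 ]
side small 295 0.06892701481217155 (np.float64(0.489038827869288), np.float64(-0.4506250587526578), np.float64(0.017001747474852252)) [ 0.4710726  -0.46888091] [ 0.50688163 -0.42992076]
side jar (np.float64(0.5744254336214992), np.float64(0.020808421000640953), np.float64(0.05160407363595613)) 0.06043638771595139 [ 0.51616704 -0.03788421  0.05700441] [0.63251167 0.07909944 0.06596892]
side bar 106 490.63934326171875 -166.11692810058594 12.07122802734375 46.28688430786133 8.635908126831055 dir 98.88300516372497 [ 0.49063976 -0.16779336  0.09850283]
side lid white 17 [303.6 326.4] [ 0.4961 -0.2029]
side jar red 4 [318.5 249.5] [ 0.5615 -0.0311]
```

View pics/crop1.png

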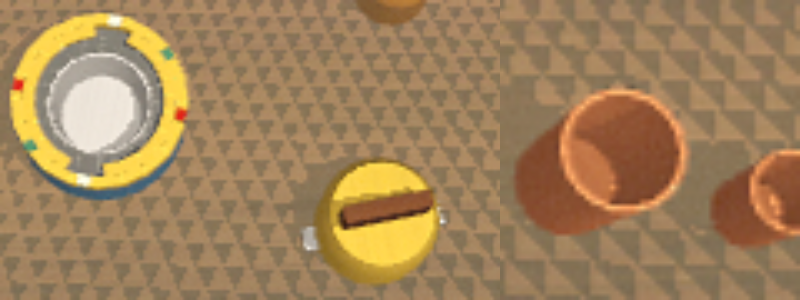

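The crop confirms the choice: the large copper cup on the right, the small look-alike beside it. The lid's bar is in line with its white lugs, and the jar's white slot marks are at top and bottom. Top and side disagree by about 6 mm in y, so I'll refine with the wrist camera from above the cup.

>>> carry_out([
  [0,0,0,0,0,-7,85],
  [0,0,0,0,0,-7,85],
  [0,0,0,0,0,-7,85],
  [0,0,0,0,0,-7,85],
  [0,0,0,0,0,-7,85],
  [0,0,0,0,0,-7,85],
  [0,0,0,0,0,-7,85],
  [0,0,0,0,0,-7,85],
  [21,-29,0,0,0,0,85],
  [21,-29,0,0,0,0,85],
  [21,-29,0,0,0,0,85],
  [21,-29,0,0,0,0,85],
  [21,-29,0,0,0,0,85],
  [21,-29,0,0,0,0,85],
  [21,-29,0,0,0,0,85],
  [21,-29,0,0,0,0,85],
  [21,-29,0,0,0,0,85],
  [21,-29,0,0,0,0,85],
])

```text
t: 1.65
tcp_pos: [0.5071, -0.3654, 0.2452]
tcp_rot: [-0.0, 0.994, -0.109, -0.0]
ft_force: [1.9, -1.8, 0.5]
opening: 0.085
```

```bash
cat >> m.py <<'E'
def wrist(tag):
    s=observe(); c=read_camera("wrist"); q=s["tcp_rot"]; R=Ro.from_quat(np.r_[q[1:],q[0]]).as_matrix()
    v,u=np.mgrid[0:480,0:640]; a=(u-c["cx"])/c["fx"]; b=(v-c["cy"])/c["fy"]; th=np.hypot(a,b)+1e-9
    D=np.stack([np.sin(th)*a/th,np.sin(th)*b/th,np.cos(th)],-1)
    M=c["mount"]; o=R@M[:3,3]+s["tcp_pos"]; D=D@M[:3,:3].T@R.T
    z=c["z_map"]; X=o+D*(z/np.cos(th))[...,None]
    if tag: cv2.imwrite(f"pics/{tag}.png",c["pixels"])
    hsv=cv2.cvtColor(c["pixels"],cv2.COLOR_BGR2HSV)
    def plane(u,v,h):
        d=D[int(round(v)),int(round(u))]; return o+d*(h-o[2])/d[2]
    return s,c,X,hsv,z>0,plane,(o,D)
def go(s,p,ang=None):
    q=s["tcp_rot"]; R=Ro.from_quat(np.r_[q[1:],q[0]]); r=R.as_matrix(); a=np.degrees(np.arctan2(r[1,0],r[0,0]))
    print("tool x angle",a.round(2),"tilt",r[:,2].round(4),"shift mm",(1000*R.inv().apply(np.asarray(p)-s["tcp_pos"])).round(1), None if ang is None else f"tool-z turn {((a-ang+180)%360)-180:.1f}")
E
python3 - <<'E'
from m import *
s,c,X,hsv,ok,pl,_=wrist("w1")
m=ok&(np.hypot(X[...,0]-.506,X[...,1]+.367)<.045)&(X[...,2]>.088)&(X[...,2]<.102)
P=X[m]; print(len(P),circ(P),np.median(P[:,2]),P.min(0),P.max(0)); go(s,[.506,-.367,.085])
v,u=np.nonzero(m);print(u.min(),u.max(),v.min(),v.max())
E
```

```text
1010 (np.float64(0.5072461384453013), np.float64(-0.3650039713232185), np.float64(0.025007875667370172)) 0.09486405884466112 [ 0.48038113 -0.39231541  0.08800174] [ 0.53381381 -0.33883557  0.09747088]
tool x angle -12.48 tilt [-2.e-04  1.e-04 -1.e+00] shift mm [ -0.7   1.8 160.2] None
285 353 188 254
```

View pics/w1.png

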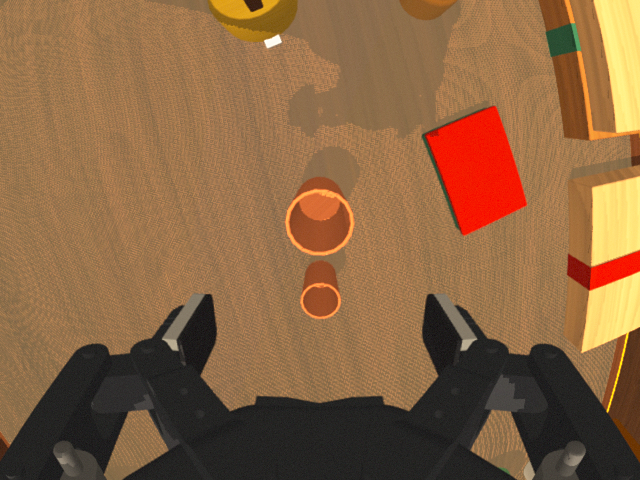

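The large cup's rim is at (320,221), laterally centred between the fingers (small one at 320,300). The wrist fit gives (0.507, -0.365), agreeing with the top view and not with the side view. Descending and gripping.

>>> carry_out([
  [0,0,35,0,0,0,85],
  [0,0,35,0,0,0,85],
  [0,0,35,0,0,0,85],
  [0,0,32,0,0,0,85],
  [0,0,20,0,0,0,85],
  [0,0,10,0,0,0,85],
  [0,0,0,0,0,0,85],
  [0,0,0,0,0,0,40],
  [0,0,0,0,0,0,40],
  [0,0,0,0,0,0,40],
  [0,0,0,0,0,0,40],
  [0,0,0,0,0,0,40],
  [0,0,0,0,0,0,40],
  [0,0,0,0,0,0,40],
  [0,0,0,0,0,0,40],
])

```text
t: 2.95
tcp_pos: [0.5072, -0.3676, 0.0808]
tcp_rot: [0.001, 0.994, -0.109, 0.001]
ft_force: [-0.8, 0.5, 5.7]
opening: 0.0521
```

>>> carry_out([
  [0,0,-10,0,0,0,40],
  [0,0,-25,0,0,0,40],
  [0,0,-35,0,0,0,40],
  [0,0,-35,0,0,0,40],
  [0,0,-35,0,0,0,40],
  [0,0,-20,0,0,0,40],
  [0,0,0,0,0,0,40],
  [0,0,0,0,0,0,40],
])

```text
t: 3.62
tcp_pos: [0.5069, -0.3671, 0.2409]
tcp_rot: [0.001, 0.994, -0.109, 0.002]
ft_force: [0.1, 0.6, -1.2]
opening: 0.0521
```

```bash
python3 - <<'E'
from m import *
s=observe(); print(s["tcp_pos"],s["opening"],s["ft_force"])
go(s,[.5749,.0255,s["tcp_pos"][2]])
c=read_camera("top"); X=xyz(c); 
s,c,X,hsv,ok,pl,_=wrist("w2")
cu=(hsv[...,0]<14)&(hsv[...,1]>110)&ok&(np.hypot(X[...,0]-s["tcp_pos"][0],X[...,1]-s["tcp_pos"][1])<.05)&(X[...,2]>.2)
P=X[cu];print(len(P),circ(P[P[:,2]>P[:,2].max()-.01]),P.min(0),P.max(0))
E
```

```text
[ 0.50686379 -0.36712694  0.2408672 ] 0.05206138197703624 [ 0.10471626  0.62327864 -1.2020311 ]
tool x angle -12.47 tilt [ 0.0032 -0.0023 -1.    ] shift mm [ -18.3 -398.1   -0.7] None
14737 (np.float64(0.5046892471296279), np.float64(-0.3737729420682676), np.float64(0.03470497050464118)) [ 0.45757363 -0.39213512  0.20000173] [ 0.54959024 -0.33772686  0.31820552]
```

>>> carry_out([
  [-1,-15,0,0,0,0,40],
  [-1,-30,0,0,0,0,40],
  [-2,-37,0,0,0,0,40],
  [-2,-37,0,0,0,0,40],
  [-2,-37,0,0,0,0,40],
  [-2,-37,0,0,0,0,40],
  [-2,-37,0,0,0,0,40],
  [-2,-37,0,0,0,0,40],
  [-1,-37,0,0,0,0,40],
  [-1,-37,0,0,0,0,40],
  [-1,-30,0,0,0,0,40],
  [-1,-17,0,0,0,0,40],
  [0,-10,0,0,0,0,40],
  [0,0,0,0,0,0,40],
  [0,0,0,0,0,0,40],
])

```text
t: 4.97
tcp_pos: [0.5741, 0.0251, 0.2376]
tcp_rot: [0.0, 0.994, -0.109, -0.001]
ft_force: [0.8, -0.4, -2.2]
opening: 0.0518
```

```bash
python3 - <<'E'
from m import *
s,c,X,hsv,ok,pl,_=wrist("w2")
t=s["tcp_pos"]; print(t,s["opening"])
r=np.hypot(X[...,0]-t[0],X[...,1]-t[1])
P=X[ok&(r<.04)&(X[...,2]>.245)&(X[...,2]<.268)]; print("rim",len(P),circ(P),np.median(P[:,2]),P.min(0),P.max(0))
m=ok&(np.hypot(X[...,0]-.5749,X[...,1]-.0255)<.075)&(X[...,2]>.056)&(X[...,2]<.067); P=X[m]; print("jar",len(P),circ(P),P.min(0),P.max(0))
col=dict(white=(hsv[...,1]<60)&(hsv[...,2]>170),green=(abs(hsv[...,0].astype(int)-70)<25)&(hsv[...,1]>80),red=((hsv[...,0]<7)|(hsv[...,0]>173))&(hsv[...,1]>150))
for k,v in col.items():
    N,L,S,C=cv2.connectedComponentsWithStats((v&m).astype(np.uint8))
    for i in range(1,N):
        if S[i,4]>=10: print(k,S[i,4],C[i].round(1),pl(*C[i],.0615)[:2].round(4))
go(s,[.5749,.0255,t[2]])
E
```

```text
[0.57411233 0.02511699 0.23756054] 0.05181540830874694
rim 8403 (np.float64(0.5747501890897002), np.float64(0.02873365659991245), np.float64(0.02700496318074864)) 0.2518444368190895 [ 5.37271802e-01 -8.32886745e-05  2.45001082e-01] [0.61409717 0.05409456 0.26799047]
jar 4392 (np.float64(0.5751608533826215), np.float64(0.025867836731221616), np.float64(0.05170927021592357)) [ 0.51677082 -0.02317334  0.05605668] [0.63357749 0.08408816 0.06481659]
white 71 [256.5 213.1] [0.5217 0.0382]
white 65 [384.9 214.1] [0.6288 0.0136]
green 54 [274.3 167.3] [0.5462 0.0727]
red 55 [321.5 148.1] [0.5882 0.0792]
tool x angle -12.46 tilt [-1.5e-03 -5.0e-04 -1.0e+00] shift mm [ 0.7 -0.5 -0. ] None
```

View pics/w2.png

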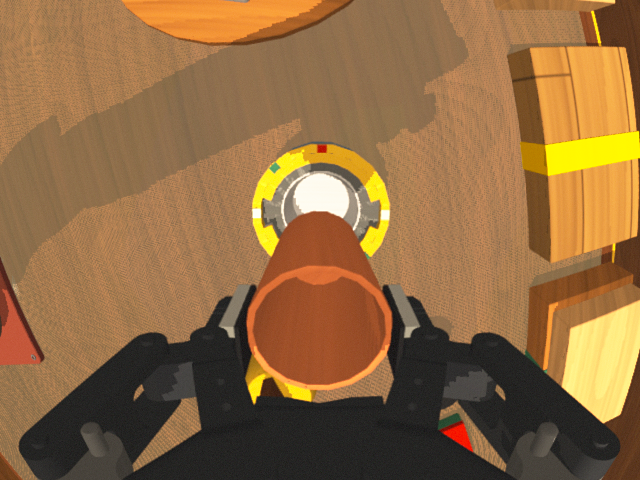

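The cup is held upright in the grip above the jar, rim centre (320,327), jar centre (320,213), white marks at (256,213) and (385,214). That puts the jar centre at about (0.5752, 0.0262) with the slot axis at -12.9°. Inserting.

>>> carry_out([
  [1,0.5,15,0,0,0,40],
  [0,0,30,0,0,0,40],
  [0,0,30,0,0,0,40],
  [0,0,25,0,0,0,40],
  [0,0,20,0,0,0,40],
  [0,0,15,0,0,0,40],
  [0,0,4,0,0,0,40],
  [0,0,3,0,0,0,40],
  [0,0,2,0,0,0,40],
  [0,0,2,0,0,0,40],
  [0,0,0,0,0,0,40],
  [0,0,0,0,0,0,40],
])

```text
t: 6.02
tcp_pos: [0.5759, 0.0249, 0.0931]
tcp_rot: [-0.0, 0.994, -0.109, 0.001]
ft_force: [0.5, -0.5, -0.7]
opening: 0.0518
```

>>> carry_out([
  [0,0,1.5,0,0,0,40],
  [0,0,1.5,0,0,0,40],
  [0,0,1,0,0,0,40],
  [0,0,0,0,0,0,40],
  [0,0,0,0,0,0,40],
])

```text
t: 6.43
tcp_pos: [0.5757, 0.0251, 0.0889]
tcp_rot: [-0.0, 0.994, -0.109, 0.0]
ft_force: [-2.2, 0.7, 5.5]
opening: 0.0522
```

>>> carry_out([
  [0,0,0,0,0,0,60],
  [0,0,0,0,0,0,75],
  [0,0,0,0,0,0,85],
  [0,0,0,0,0,0,85],
  [0,0,0,0,0,0,85],
  [0,0,0,0,0,0,85],
  [0,0,-10,0,0,0,85],
  [0,0,-25,0,0,0,85],
  [0,0,-35,0,0,0,85],
  [0,0,-35,0,0,0,85],
  [0,0,-35,0,0,0,85],
  [0,0,-20,0,0,0,85],
  [0,0,0,0,0,0,85],
  [0,0,0,0,0,0,85],
])

```text
t: 7.6
tcp_pos: [0.5761, 0.0252, 0.2502]
tcp_rot: [-0.0, 0.994, -0.109, 0.002]
ft_force: [1.0, -0.6, -0.4]
opening: 0.085
```

```bash
python3 - <<'E'
from m import *
s,c,X,hsv,ok,pl,_=wrist("w3")
t=s["tcp_pos"]; print(t,s["opening"])
P=X[ok&(np.hypot(X[...,0]-.5752,X[...,1]-.0262)<.036)&(X[...,2]>.093)&(X[...,2]<.115)]; print("rim",len(P),circ(P),P.min(0),P.max(0))
n=np.linalg.lstsq(np.c_[P[:,:2],np.ones(len(P))],P[:,2],rcond=None)[0];print("slope deg",np.degrees(n[:2]))
m=ok&(np.hypot(X[...,0]-.5752,X[...,1]-.0262)<.075)&(X[...,2]>.056)&(X[...,2]<.067)
w=(hsv[...,1]<60)&(hsv[...,2]>170)&m
N,L,S,C=cv2.connectedComponentsWithStats(w.astype(np.uint8))
for i in range(1,N):
    if S[i,4]>=10: print(S[i,4],C[i].round(1),pl(*C[i],.0615)[:2].round(4))
go(s,[.4903,-.154,t[2]],8.8)
E
```

```text
[0.576059   0.02516039 0.25023509] 0.08495440942877808
rim 1130 (np.float64(0.5755081558641911), np.float64(0.02777149433360332), np.float64(0.024935928553980396)) [ 5.48756196e-01 -1.04163070e-04  9.31518226e-02] [0.60223208 0.0537535  0.10517719]
slope deg [0.42809323 1.63660382]
63 [255.4 210.4] [0.5216 0.0387]
65 [379.2 211.9] [0.6283 0.0132]
tool x angle -12.47 tilt [ 3.1e-03 -1.0e-04 -1.0e+00] shift mm [-45.1 193.4  -0.2] tool-z turn -21.3
```

View pics/w3.png

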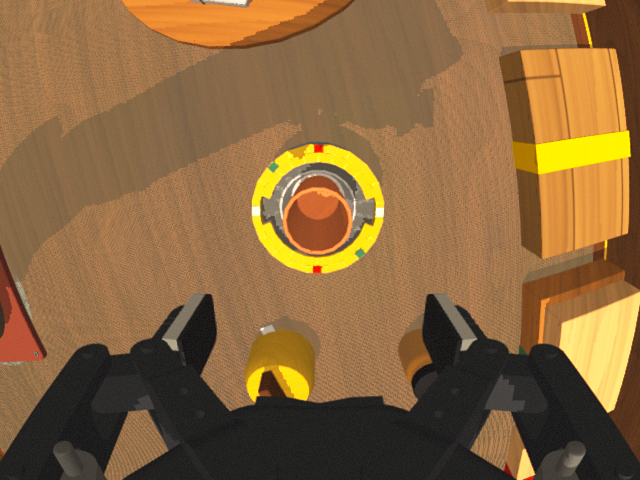

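The cup stands in the liner, rim centre about (318,220), concentric in the collar. Next, over the lid.

>>> carry_out([
  [0,0,0,0,0,-7,85],
  [0,0,0,0,0,-7,85],
  [0,0,0,0,0,-7,85],
  [-11,17,0,0,0,0,85],
  [-19,28,0,0,0,0,85],
  [-22,32,0,0,0,0,85],
  [-22,32,0,0,0,0,85],
  [-19,27,0,0,0,0,85],
  [-13,18,0,0,0,0,85],
  [-6,10,0,0,0,0,85],
  [0,0,0,0,0,0,85],
  [0,0,0,0,0,0,85],
])

```text
t: 8.65
tcp_pos: [0.4891, -0.153, 0.2477]
tcp_rot: [-0.001, 0.997, 0.074, -0.0]
ft_force: [0.9, 0.2, 0.4]
opening: 0.085
```

```bash
python3 - <<'E'
from m import *
s,c,X,hsv,ok,pl,_=wrist("w4")
t=s["tcp_pos"]; print(t,s["opening"])
r=np.hypot(X[...,0]-.4903,X[...,1]+.154)
P=X[ok&(r<.045)&(X[...,2]>.09)&(X[...,2]<.106)]
(a,b),(w,h),ang=cv2.minAreaRect((P[:,:2]*1000).astype(np.float32)); e=cv2.eigen(np.cov(P[:,:2].T))[2]
print("bar",len(P),a,b,w,h,ang,np.degrees(np.arctan2(e[0,1],e[0,0])),P.mean(0))
yl=(abs(hsv[...,0].astype(int)-25)<8)&(hsv[...,1]>150)&ok&(r<.045)
P=X[yl&(X[...,2]>.062)&(X[...,2]<.07)]; print("top disc",len(P),(P.min(0)+P.max(0))/2,np.ptp(P,0))
w=(hsv[...,1]<60)&(hsv[...,2]>150)&ok&(r<.08)&(X[...,2]<.02)
N,L,S,C=cv2.connectedComponentsWithStats(w.astype(np.uint8))
for i in range(1,N):
    if S[i,4]>=10: print("lug",S[i,4],C[i].round(1),pl(*C[i],.005)[:2].round(4))
go(s,[.4903,-.154,.080],8.8)
E
```

```text
[ 0.48906924 -0.15303884  0.24766716] 0.08500756891939125
bar 1061 490.21368408203125 -154.7048797607422 10.987016677856445 57.508140563964844 8.673213005065918 99.11998941129494 [ 0.49007119 -0.15301701  0.10004089]
top disc 3901 [ 0.4903847  -0.15421589  0.06547351] [0.07055706 0.06912195 0.00692159]
lug 114 [320.  158.3] [ 0.4839 -0.1108]
tool x angle 8.52 tilt [-8.e-04  1.e-03 -1.e+00] shift mm [  1.2   1.3 167.7] tool-z turn -0.3
```

View pics/w4.png

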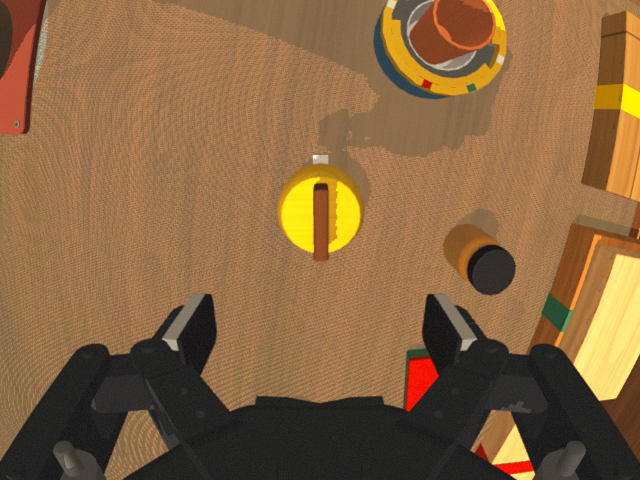

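The lid is directly under the tool: bar upright along column 320 (rows 185–260) and a lug at (320,158). Both measurements agree. Descending to pinch the bar at TCP z 0.083 to keep the tips off the lid's top.

>>> carry_out([
  [1,1,20,0,0,-0.3,85],
  [0,0,35,0,0,0,70],
  [0,0,35,0,0,0,60],
  [0,0,35,0,0,0,60],
  [0,0,25,0,0,0,60],
  [0,0,13,0,0,0,60],
  [0,0,0,0,0,0,60],
  [0,0,0,0,0,0,50],
])

```text
t: 9.37
tcp_pos: [0.4906, -0.1527, 0.085]
tcp_rot: [-0.001, 0.997, 0.078, -0.0]
ft_force: [-0.6, 0.4, 0.2]
opening: 0.0502
```

>>> carry_out([
  [0,1.5,1,0,0,0,40],
  [0,0,0,0,0,0,28],
  [0,0,0,0,0,0,18],
  [0,0,0,0,0,0,5],
  [0,0,0,0,0,0,5],
  [0,0,0,0,0,0,5],
  [0,0,0,0,0,0,5],
  [0,0,0,0,0,0,5],
])

```text
t: 10.03
tcp_pos: [0.4909, -0.1563, 0.0854]
tcp_rot: [0.0, 0.997, 0.077, 0.001]
ft_force: [-2.8, 0.1, 6.2]
opening: 0.0113
```

>>> carry_out([
  [0,0,-10,0,0,0,5],
  [0,0,-25,0,0,0,5],
  [0,0,-35,0,0,0,5],
  [0,0,-35,0,0,0,5],
  [0,0,-30,0,0,0,5],
  [0,0,-15,0,0,-3,5],
  [0,0,0,0,0,-7,5],
  [0,0,0,0,0,-7,5],
  [0,0,0,0,0,-7,5],
  [0,0,0,0,0,-7,5],
  [0,0,0,0,0,-7,5],
  [0,0,0,0,0,-7,5],
  [0,0,0,0,0,-7,5],
  [0,0,0,0,0,-7,5],
  [0,0,0,0,0,-6,5],
  [0,0,0,0,0,-3,5],
  [0,0,0,0,0,0,5],
  [0,0,0,0,0,0,5],
])

```text
t: 11.53
tcp_pos: [0.4902, -0.1561, 0.2347]
tcp_rot: [0.0, 0.784, 0.621, 0.0]
ft_force: [0.2, -0.1, -2.2]
opening: 0.0115
```

```bash
python3 - <<'E'
from m import *
s=observe(); print(s["tcp_pos"],s["opening"],s["ft_force"]); go(s,[.5752,.0262,s["tcp_pos"][2]],76.9)
E
```

```text
[ 0.49018886 -0.15610815  0.23468355] 0.011495944323270202 [ 0.24590708 -0.12408341 -2.24024598]
tool x angle 76.71 tilt [ 0. -0. -1.] shift mm [197.   40.8  -0. ] tool-z turn -0.2
```

>>> carry_out([
  [10,2,0,0,0,-0.2,5],
  [25,5,0,0,0,0,5],
  [32,7,0,0,0,0,5],
  [35,8,0,0,0,0,5],
  [35,8,0,0,0,0,5],
  [30,7,0,0,0,0,5],
  [20,4,0,0,0,0,5],
  [10,2,0,0,0,0,5],
  [0,0,0,0,0,0,5],
  [0,0,0,0,0,0,5],
  [0,0,0,0,0,0,5],
])

```text
t: 12.45
tcp_pos: [0.5762, 0.0245, 0.2342]
tcp_rot: [0.0, 0.783, 0.622, -0.001]
ft_force: [-0.0, 0.4, -2.2]
opening: 0.0113
```

```bash
python3 - <<'E'
from m import *
s,c,X,hsv,ok,pl,(o,D)=wrist("w5")
t=s["tcp_pos"]; print(t,s["opening"]); z0=t[2]-.0854
go(s,[.5752,.0262,t[2]],76.9)
r=np.hypot(X[...,0]-t[0],X[...,1]-t[1])
w=(hsv[...,1]<60)&(hsv[...,2]>130)&ok&(r<.06)
N,L,S,C=cv2.connectedComponentsWithStats(w.astype(np.uint8))
for i in range(1,N):
    if S[i,4]>=20: print("white",S[i,4],C[i].round(1),np.median(X[L==i],0).round(4), pl(*C[i],.0615).round(4))
print("lid bottom",z0)
for dz in((.0,.012),(.03,.04)):
    P=X[ok&(r<.06)&(X[...,2]>z0+dz[0])&(X[...,2]<z0+dz[1])]; print("skirt",dz,len(P),circ(P))
c=read_camera("top"); cv2.imwrite("pics/t5.png",cv2.resize(c["pixels"][190:300,230:360],(780,660))[:600])
E
```

```text
[0.57619647 0.02451125 0.23417869] 0.011325766711759836
tool x angle 76.9 tilt [-6.e-04 -9.e-04 -1.e+00] shift mm [ 1.4 -1.4 -0. ] tool-z turn 0.0
white 79 [319.6 147.5] [0.5219 0.0383 0.0628] [0.5217 0.0387 0.0615]
white 1257 [318.  173.1] [0.5367 0.0354 0.0507] [0.5421 0.0323 0.0615]
white 469 [292.6 304.2] [0.5632 0.0187 0.2446] [ 0.652  -0.0167  0.0615]
white 364 [345.6 306.4] [0.5676 0.0369 0.2468] [0.665  0.0298 0.0615]
white 181 [124.7 431.1] [ 0.5576 -0.0166  0.3094] [ 0.7955 -0.2845  0.0615]
white 209 [ 83.1 466.8] [ 0.5629 -0.0303  0.3172] [ 0.883  -0.4302  0.0615]
lid bottom 0.14877869196285656
skirt (0.0, 0.012) 657 (np.float64(0.555442712956039), np.float64(0.030021471762194774), np.float64(0.023491709135579488))
skirt (0.03, 0.04) 389 (np.float64(0.5754493234624666), np.float64(0.025297153630334412), np.float64(0.03966546366400754))
```

View pics/w5.png

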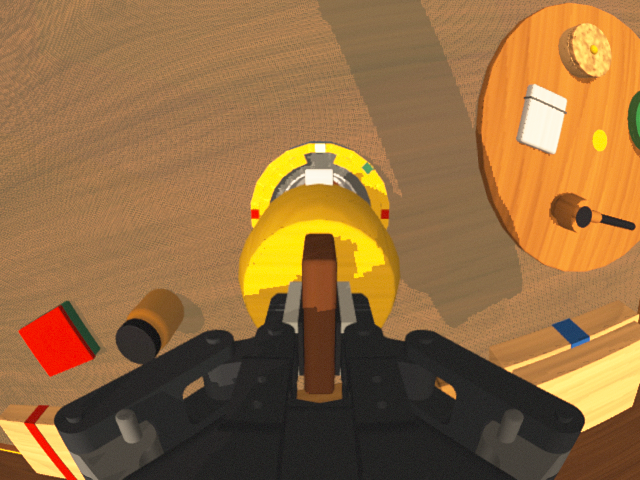

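The lid hangs over the jar with its near lug at (319,177), in line with the white mark at (320,147). Checking the lug's radius and position precisely.

```bash
python3 - <<'E'
from m import *
s,c,X,hsv,ok,pl,(o,D)=wrist("w6")
t=s["tcp_pos"]; z0=t[2]-.0854
w=(hsv[...,1]<60)&(hsv[...,2]>130)&ok&(X[...,2]>z0-.01)&(X[...,2]<z0+.02)
w[:, :290]=0; w[:,350:]=0; w[220:]=0
v,u=np.nonzero(w); print(len(v),u.min(),u.max(),v.min(),v.max(),X[w].mean(0).round(4))
top=v.min(); uu=u[v<=top+1].mean()
p=pl(uu,top,z0+.005); print("lug outer end",p)
d=np.array([-np.cos(np.radians(13.1)),np.sin(np.radians(13.1))])
print("lid centre if -13.1:",p[:2]-.048*d, "tcp",t)
lm=pl((u.min()+u.max())/2,np.median(v),z0+.005); print("lug mid",lm)
for z1 in(.02,.03,.04,.05):
    r=np.hypot(X[...,0]-t[0],X[...,1]-t[1]); P=X[ok&(r<.06)&(abs(X[...,2]-z0-z1)<.004)];print(z1,len(P),circ(P))
E
```

```text
414 305 332 169 184 [0.5328 0.035  0.1543]
lug outer end [0.52890767 0.03556406 0.15393659]
lid centre if -13.1: [0.57565851 0.0246848 ] tcp [0.57626193 0.02435997 0.23433659]
lug mid [0.53280652 0.03465258 0.15393659]
0.02 224 (np.float64(0.5756748648488987), np.float64(0.02508656474832699), np.float64(0.039766347338632685))
0.03 265 (np.float64(0.5754685899908188), np.float64(0.025163792619586123), np.float64(0.039615097313733603))
0.04 332 (np.float64(0.57578981251674), np.float64(0.02510871098702888), np.float64(0.039847459507479775))
0.05 1305 (np.float64(0.5755571063993141), np.float64(0.025143495829156537), np.float64(0.03881479448902505))
```

>>> carry_out([
  [1,-0.7,15,0,0,0,5],
  [0,0,25,0,0,0,5],
  [0,0,20,0,0,0,5],
  [0,0,13,0,0,0,5],
  [0,0,6,0,0,0,5],
  [0,0,0,0,0,0,5],
  [0,0,0,0,0,0,5],
  [0,0,0,0,0,0,5],
])

```text
t: 13.27
tcp_pos: [0.5768, 0.0274, 0.1566]
tcp_rot: [0.001, 0.782, 0.623, 0.001]
ft_force: [-0.9, 0.2, -1.9]
opening: 0.0112
```

```bash
python3 - <<'E'
from m import *
s,c,X,hsv,ok,pl,(o,D)=wrist("w7")
t=s["tcp_pos"]; print(t,s["ft_force"]); go(s,[.5758,.0256,.147],76.9)
a=c["pixels"][110:260,230:410]
cv2.imwrite("pics/w7c.png",cv2.resize(a,(720,600),interpolation=cv2.INTER_CUBIC))
E
```

```text
[0.57683162 0.02735684 0.15663223] [-0.85736816  0.23942843 -1.91124976]
tool x angle 77.02 tilt [ 1.9e-03  1.0e-04 -1.0e+00] shift mm [-1.9 -0.6  9.6] tool-z turn 0.1
```

View pics/w7c.png

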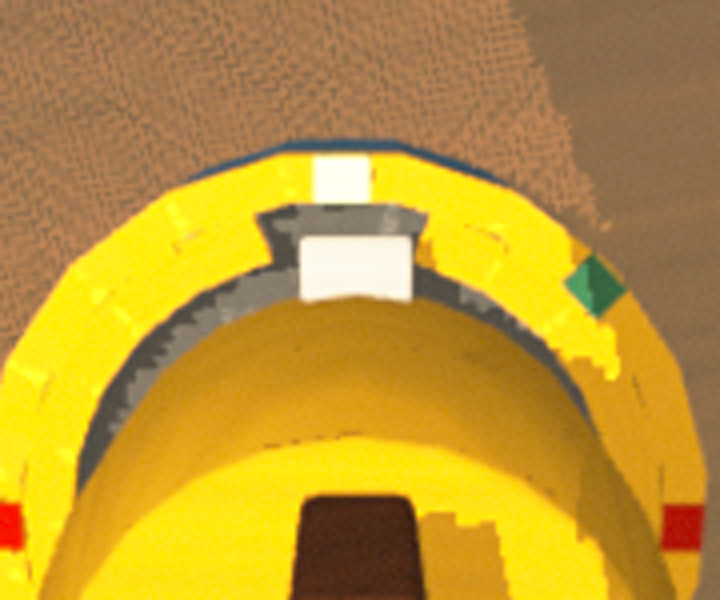

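The lug (cols 300–412 of the crop) sits about 2 mm right of the slot (258–428). That matches the measured TCP error, so I correct by (-1.9, -0.6) mm and lower.

>>> carry_out([
  [-1.9,-0.6,0,0,0,0,5],
  [0,0,3,0,0,0,5],
  [0,0,3,0,0,0,5],
  [0,0,1,0,0,0,5],
  [0,0,0,0,0,0,5],
  [0,0,0,0,0,0,5],
])

```text
t: 13.82
tcp_pos: [0.575, 0.0256, 0.1482]
tcp_rot: [-0.0, 0.782, 0.623, -0.0]
ft_force: [0.6, -0.1, -2.3]
opening: 0.0106
```

```bash
python3 - <<'E'
from m import *
s=observe(); print(s["tcp_pos"],s["ft_force"]); go(s,[.5758,.0256,.1354],76.9)
E
```

```text
[0.57497424 0.02563805 0.14818121] [ 0.59686342 -0.09596744 -2.34421648]
tool x angle 77.04 tilt [-3.e-04  1.e-04 -1.e+00] shift mm [ 0.1  0.8 12.8] tool-z turn 0.1
```

>>> carry_out([
  [0,0.5,2,0,0,0,5],
  [0,0,2,0,0,0,5],
  [0,0,2,0,0,0,5],
  [0,0,2,0,0,0,5],
  [0,0,0,0,0,0,5],
  [0,0,0,0,0,0,5],
])

```text
t: 14.32
tcp_pos: [0.5754, 0.0255, 0.1401]
tcp_rot: [-0.0, 0.782, 0.623, -0.0]
ft_force: [0.0, -0.7, -2.4]
opening: 0.0105
```

>>> carry_out([
  [0,0,1.5,0,0,0,5],
  [0,0,1.5,0,0,0,5],
  [0,0,1,0,0,0,5],
  [0,0,1,0,0,0,5],
  [0,0,0.5,0,0,0,5],
  [0,0,0,0,0,0,5],
  [0,0,0,0,0,0,5],
])

```text
t: 14.9
tcp_pos: [0.5756, 0.0255, 0.1355]
tcp_rot: [0.0, 0.782, 0.623, -0.0]
ft_force: [-3.9, -0.6, 5.2]
opening: 0.0111
```

Contact at TCP z 0.1355, exactly the expected home height. Turning clockwise.

>>> carry_out([
  [0,0,0,0,0,2,5],
  [0,0,0,0,0,4,5],
  [0,0,0,0,0,5,5],
  [0,0,0,0,0,5,5],
  [0,0,0,0,0,5,5],
  [0,0,0,0,0,5,5],
  [0,0,0,0,0,5,5],
  [0,0,0,0,0,5,5],
  [0,0,0,0,0,5,5],
  [0,0,0,0,0,3,5],
  [0,0,0,0,0,1,5],
  [0,0,0,0,0,0,5],
  [0,0,0,0,0,0,5],
  [0,0,0,0,0,0,5],
])

```text
t: 16.07
tcp_pos: [0.5761, 0.0256, 0.1354]
tcp_rot: [0.0, 0.961, 0.277, 0.001]
ft_force: [-0.2, -0.5, 5.9]
opening: 0.0112
```

```bash
python3 - <<'E'
from m import *
s,c,X,hsv,ok,pl,(o,D)=wrist("w8")
t=s["tcp_pos"]; print(t,s["ft_force"],s["moment"],s["opening"]); go(s,[.5754,.0258,.1354],31.9)
a=c["pixels"][100:400,140:500]
cv2.imwrite("pics/w8c.png",cv2.resize(a,(720,600),interpolation=cv2.INTER_CUBIC))
r=np.hypot(X[...,0]-t[0],X[...,1]-t[1]); P=X[ok&(r<.04)&(X[...,2]>.145)&(X[...,2]<.156)]
br=(hsv[...,2]<130)&ok&(r<.04)&(X[...,2]>.142)&(X[...,2]<.158); P=X[br]; e=cv2.eigen(np.cov(P[:,:2].T))[2]
print(len(P),P.mean(0),P[:,2].max(),"bar dir",np.degrees(np.arctan2(e[0,1],e[0,0])))
for nm in("top",):
    c=read_camera(nm); cv2.imwrite("pics/t8.png",cv2.resize(c["pixels"][200:290,240:360],(800,600),interpolation=cv2.INTER_CUBIC))
E
```

```text
[0.57608419 0.02564755 0.13543992] [-0.20386448 -0.48212295  5.86100141] [ 0.15450983 -0.12013646 -0.07861555] 0.011192863333781288
tool x angle 32.11 tilt [ 1.3e-03  3.0e-04 -1.0e+00] shift mm [-0.5 -0.5  0. ] tool-z turn 0.2
4487 [0.57123584 0.03426352 0.1498762 ] 0.15797894018693845 bar dir 122.05713096969
```

View pics/w8c.png

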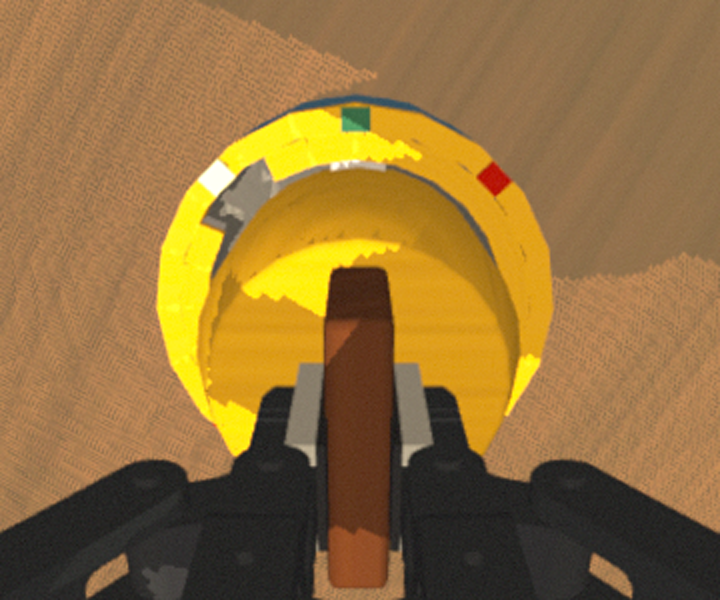

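The lug sliver (358,166) and the bar (358) line up with the green mark (356,119), and the bar direction is -57.9° against a target of -58.1°. The lid is at home height, so I'm handing in.

```bash
python3 -c "
from h import *
print(close_job()); s=observe(); print(s['tcp_pos'],s['opening'],s['ft_force'])"
```

```text
the job is handed in; nothing more can be done
None
the job is handed in; nothing more can be done
```

The job is handed in, at about 16 s of robot time. The larger copper cup stands in the jar's liner and was let go. The brass lid is down over it, turned clockwise to the green mark, and the gripper is still closed on its wooden bar.

**Last checks before handing in**
- **Cup:** it met the liner floor at the expected height, and its rim was centred in the collar to about 1 mm. A plane fit of the rim showed a 1.6° slope. I put that down to points from the cup's inner wall, but did not check further.
- **Lid:** it touched down at the expected home height and stayed there through the turn, with about 6 N of contact force.
- **Turn:** the bar was at -57.9° against -58.1° for the green mark, and the lug was visible under the flange beside it. I felt no click and stopped well short of the 55° where the lock begins to resist.
- **Grip:** closed on the bar, 11.2 mm opening.
- **Other items:** I made no contact with them and kept the arm and load clear, but did not measure their positions again at the end.

**One disagreement:** the side camera read about 6 mm off in y from the top and wrist cameras, so I did not use it for positions. A state read after handing in was refused, so there is no reading from after the hand-in.

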